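# Grinder disc in, lid held at pulse

### The arm

A 6-joint arm with a two-finger parallel gripper is mounted at the origin on the work surface. World frame = base frame: x ahead of the robot, y to its left, z up, the work surface at z = 0. Lengths are in m, angles in rad, forces in N, time in s.
With the tool pointing down it reaches from about 0.3 to 0.775 m from the base axis. Payload 14.6 kg.
Tool frame: the origin (TCP) lies at the centre of the arm's flange, where the gripper is bolted on; the fingertips stand 199 mm ahead of it and the grasp point (between the pads) lies ctrl.tcp_to_grasp ahead of it (ctrl.tcp_to_grasp is the distance from the TCP to the grasp point, in m); z points along the fingers, y is the line along which they close (so a half turn about z gives the same grasp; the last joint's range is limited). The gripper opens to 94 mm and grips with 3 to 60 N. Pads are 16 mm wide; open, the fingers measure 119 mm over their backs; the gripper's body (75 mm by 177 mm) begins 78 mm behind the grasp point.
Start: joints at [1.057, 0.3, 1.521, -0, 1.321, -0.067], TCP at [0.238, 0.496, 0.405] pointing down, gripper open.
Joint ranges: [-3.03, 3.03], [-0.79, 2.21], [0.23, 2.52], [-1.04, 4.18], [0, 3.07], [-2.55, 2.55]. Speed limits (rad/s): [2.22, 2.22, 2.57, 3.14, 3.14, 3.14].

### API

Orientations are given as [roll, pitch, yaw] about the fixed x, y, z axes, in that order (R = Rz(yaw) Ry(pitch) Rx(roll)).
In Python, from station import ctrl gives the robot as it stands. The module is installed in compiled form; this text tells all that it offers.
- The arm moves only by the shell command python3 -m jog 'ROWS' [OPENING] [FORCE]. ROWS is JSON, a list of rows, each a list of 6 numbers: the shift along the tool's x, y, z in cm, then the turn, a rotation vector about the tool's x, y, z in rad. In form: [[tx, ty, tz, ax, ay, az], ...]. A call has 1 to 8 rows; each row is the pose to reach, as a shift and turn from the pose commanded when the call began, along the tool's axes at that moment; what a row does not reach only later rows make up. A row lasts 1/10 s, in which the tool goes at most 50 mm and 8.59 degrees, less where a joint would pass 70% of its speed; a pose out of reach is approached as far as the arm can. A call with a gripper value outside its range is refused whole. OPENING is the opening in per cent of the stroke, from 0 (shut) to 100 (fully open), set as the call begins (- or left out, the last holds). The fingers move at their own pace and stop on an object; FORCE is the grip in N (left out, the last holds). Time passes only in rows, so rows that repeat a pose let the fingers close. It gives the time, the measured TCP pose, the force, the opening and the grip force at its end, in the units of the state.
- ctrl.get_obs(): the state, without advancing time (a new reading comes with each control period).
- ctrl.camera(name): name is "side" or "top" or "wrist"; returns a dict with "img" (420x560x3 uint8, blue, green, red), "intrinsics" (3x3 intrinsics, pixels), "R" (3x3) and "t" (3): a world point X has camera coordinates R X + t. Camera axes: x right, y down, z forward; pixel columns grow to the right and rows downward; lengths in m; the calibration is good to about 2 mm. A picture is of the moment at which its call begins. There is no depth.
- ctrl.hand_in(): hands the job in; it is judged then, once.
The state is a dict: "time_s": time; "qpos": joint angles; "joint_vel": joint speeds; "tau": joint torques, N m; "ee_pos": TCP position; "eef_rot": TCP orientation; "force": force on the tool from outside, world axes, zero at the start; "moment": the same for the moment, N m; "grip_width": finger opening in m; "grip_force": force on a finger pad.
Only numpy, scipy, OpenCV 4.12 (cv2) and the standard library are available. Lean on these libraries where they do the work, as an engineer would, in place of code of your own. Each camera call takes 0.05 s, during which the arm holds its last target. There are 200 camera calls.

### The job

Lay the small steel grinding disc, hub up, flat in the round seat inside the cream grinder and let go of it. Then set the navy lid in, its lugs going down through the two notches, and twist it clockwise (seen from above) against its spring until its white pointers stand in the green bands, about halfway to the lock; never let it reach the lock click at the red marks. Finish while still gripping the lid and holding it there, and leave everything else on the counter where it stands.

Things in the scene. Friction and masses are not known exactly. Their poses are not given: they have to be found in the camera images.
- disc: small perforated steel grinding disc lying hub up: 56 mm across, 6 mm thick, with an orange round hub 18 mm in diameter on its middle, hub top 34 mm above the underside. 0.12 kg. Origin: centre of underside, z up; it looks the same at any yaw.
- lid: navy bayonet lid standing right way up, 0.18 kg. Origin: centre of underside, z up. Hollow skirt 82 mm across, 0 to 29 mm up; cap 100 mm across, 29 to 35 mm up. Two white lugs at the skirt's foot on the lid's +x and -x sides: 16 mm wide, 8 mm tall, tips 48 mm from the axis (small bump to 50.5). White pointers on the cap run along +x and -x above the lugs. A half turn makes no difference.
- lid_grip (a point): centre of the white grip bar on the lid's cap, on the lid's axis 48 mm above its underside. The bar is 64 mm long (lid's x), 16 mm wide (lid's y), from 35 to 61 mm up: pinch it across y from above.
- grinder: cream grinder fixed to the counter, 124 mm across (foot 132), 90 mm tall, open on top. Origin: centre of underside, z up. Below the mouth's flange is a chamber 104 mm across, 14 mm high; the seated lid stands on its floor, lid origin 70 mm above the grinder's, lid x along grinder x (either way). Once twisted, the lugs are under the flange with about 6 mm of lift.
- mouth (a point): centre of the mouth at the top of its flange, 90 mm above the grinder's underside; axes as the grinder's. Flange 6 mm thick, hole 87 mm across, with two notches 23 mm wide on the grinder's +x and -x sides, 104 mm from end to end, for the lid's lugs.
- green (a point): middle of one of the two green bands on the flange top, 58 mm from the axis, 0.60 rad clockwise of the black mark at the +x notch; the band spans 0.46 to 0.74 rad. A second one faces it across the mouth. Lid pointers belong here.
- red (a point): one of the two red lock marks on the flange top, 58 mm from the axis, 1.18 rad clockwise of the black mark at the +x notch. A second one faces it across the mouth.
- seat (a point): centre of the floor of the round disc seat, 62 mm above the grinder's underside: 60 mm across, 8 mm deep below the chamber floor, so the disc has 2 mm of play all round. The mouth above is 87 mm wide: fingers on the hub fit in, but may open only a little (about 30 mm) before they rise.
- twist (a joint): sprung ring in the chamber turned by the lid's lugs: rad, 0 at rest, grows clockwise seen from above. The lid turns freely 0.05 to 0.1 before its lugs meet the ring's orange dogs; then lid turn from the notch = this + about 0.07. Spring 0.06 N m at 0, +0.20 N m per rad, turns the lid back if let go. Green band middle: 0.53. Detent begins about 1.02, clicks about 1.1; stop 1.25.
- big_disc: bystander: a larger perforated steel disc, 88 mm across, black hub 18 mm in diameter, top 34 mm up; too big for the grinder. Origin: centre of underside
- mug: bystander: white mug, 80 mm across, 90 mm tall. Origin: centre of underside
- salt_jar: bystander: clear jar with red cap, 60 mm across, 90 mm tall. Origin: centre of underside
- spice_jar: bystander: amber jar with yellow cap, 52 mm across, 100 mm tall. Origin: centre of underside
- green_bowl: bystander: green plastic bowl, 160 mm across, 60 mm tall. Origin: centre of underside
- sauce_bottle: bystander: green bottle, 64 mm across, 190 mm tall. Origin: centre of underside
- spoon: bystander: steel spoon with a wooden handle, lying flat on the counter

How it is judged:
On the way, in this order (a step that is already met when the one before it is completed fails the run):
1. the disc lies flat in the seat, let go (horizontal distance between disc and seat below 0.004 m and z of disc in the frame of seat between -0.003 and 0.003 m and angle between disc's own z axis and vertical below 0.06 rad and contact force between the fingers and disc below 0.1 N), for 0.2 s.
2. the lid is down in the mouth with its lugs below the flange, not yet twisted far (horizontal distance between lid and mouth below 0.005 m and z of lid in the frame of mouth below -0.015 m and value of joint twist below 0.35 rad), for 0.1 s.
At the end, for the whole second after the job is handed in: Through the last second: disc flat in its seat (within 4 mm of centre, 3 mm of floor); lid lugs below the flange (origin 12.5 mm or more under its top, within 5 mm of the axis, level within 0.07 rad); fingers on the lid, twist ring steady at 0.36 to 0.72 rad (horizontal distance between disc and seat below 0.004 m and z of disc in the frame of seat between -0.003 and 0.003 m and angle between disc's own z axis and vertical below 0.06 rad and horizontal distance between lid and mouth below 0.005 m and z of lid in the frame of mouth below -0.0125 m and angle between lid's own z axis and vertical below 0.07 rad and value of joint twist between 0.36 and 0.72 rad and velocity of joint twist between -0.15 and 0.15 rad/s and contact force between the fingers and lid above 1.5 N); the arm keeps its last pose, push and grip.
It fails at once if the lid reaches the lock click (ring beyond 1.0 rad) (value of joint twist above 1 rad).
It fails at once if one of the bystanders is moved more than 30 mm (distance of any of big_disc, mug, salt_jar, spice_jar, green_bowl, sauce_bottle, spoon from where it was at the start of the episode above 0.03 m).
It also fails if it takes over 69 s, if anything falls off the work surface, if the arm or the gripper's body presses on something with over 40 N, if the wrist force passes 120 N, or if a joint passes its speed limit or range.

## Working session

There is one attempt and no reset: what is moved stays moved. The work goes in short steps, Python scripts to look and compute and a shell command to move; the robot and the scene stay as the last step left them, time stands still between calls to the robot, and variables do not carry over. Pictures are saved under pics/ and viewed, at most 10 in all, crops included, and the job is handed in when it is done.

```bash
mkdir -p pics
cat > h.py <<'E'
import numpy as np, cv2
from station import ctrl
def snap(n,f=None):
    c=ctrl.camera(n)
    if f: cv2.imwrite('pics/'+f,c['img'])
    return c
def ray(c,u,v,z):
    K,R,t=[np.array(c[k],float) for k in('intrinsics','R','t')]
    d=R.T@np.linalg.solve(K,[u,v,1.]); o=-R.T@t
    return (o+d*(z-o[2])/d[2])
def proj(c,X):
    K,R,t=[np.array(c[k],float) for k in('intrinsics','R','t')]
    p=K@(R@np.array(X)+t); return p[:2]/p[2]
E
python3 - <<'E'
from h import *
import pickle
print(ctrl.tcp_to_grasp, ctrl.get_obs())
cs={n:snap(n) for n in('side','top')}
pickle.dump(cs,open('c0.pkl','wb'))
for n in cs: 
    cv2.imwrite(f'pics/{n}0.png',cv2.resize(cs[n]['img'],(800,600))); c=cs[n]; print(n,-np.array(c['R']).T@c['t'])
E
```

```text
0.1804 {'time_s': 0.0, 'qpos': array([ 1.05740506e+00,  3.00469017e-01,  1.52158089e+00, -1.12086486e-05,
        1.32067667e+00, -6.66274913e-02]), 'joint_vel': array([-1.47125265e-05, -1.72951763e-04,  1.94892927e-03, -9.31041460e-04,
       -3.84980476e-04,  9.04823880e-04]), 'tau': array([ 1.72010099e-03, -5.31794930e+01, -3.52750075e+01,  7.09187379e-02,
        2.41974351e-02, -7.66186781e-05]), 'ee_pos': array([0.23762858, 0.49598194, 0.40408742]), 'eef_rot': array([-3.14046052e+00, -6.46621708e-05,  2.69483162e+00]), 'force': array([ 0.77064173, -0.07423872, -0.85701064]), 'moment': array([-0.05791624, -0.04785376, -0.01033432]), 'grip_force': 0.0, 'grip_width': 0.09401281325223966}
side [ 0.3094495  -0.93860252  0.61869304]
top [0.34909995 0.04561939 1.54998036]
```

View pics/top0.png

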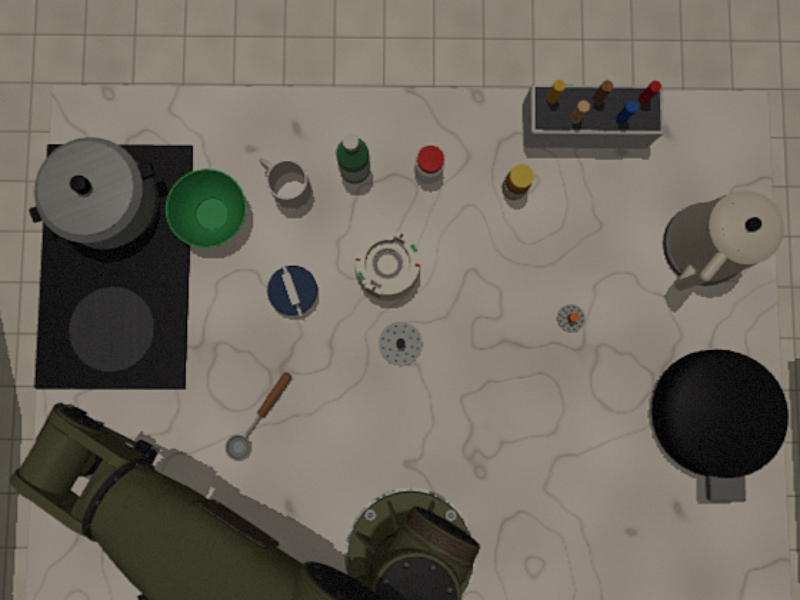

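View pics/side0.png

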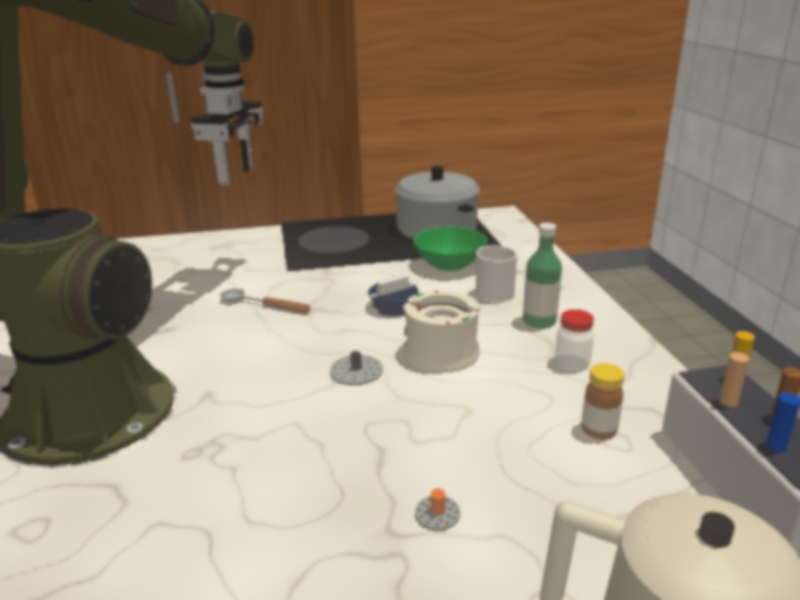

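The top view shows the disc hub at (572,318), the lid at (292,290) and the grinder at (388,265) in 800x600 pixels. The side view agrees.

Run:
```python
from h import *
import pickle
c=pickle.load(open('c0.pkl','rb'))['top']; im=c['img']; hsv=cv2.cvtColor(im,cv2.COLOR_BGR2HSV)
def blobs(lo,hi,box,amin=2):
    m=cv2.inRange(hsv,np.array(lo),np.array(hi)); k=np.zeros_like(m); x0,y0,x1,y1=box; k[y0:y1,x0:x1]=m[y0:y1,x0:x1]
    n,_,s,ce=cv2.connectedComponentsWithStats(k); return [(s[i,4],ce[i]) for i in range(1,n) if s[i,4]>=amin],k
b,_=blobs((3,120,80),(20,255,255),(380,205,420,240)); print('hub',[(a,p,ray(c,*p,.034)) for a,p in b])
b,_=blobs((100,80,20),(130,255,255),(180,180,230,226),30); print('lid',[(a,p,ray(c,*p,.035)) for a,p in b])
g=(240,155,305,215)
for n,lo,hi in(('green',(45,80,40),(80,255,255)),('red',(0,120,60),(6,255,255)),('red2',(172,120,60),(180,255,255))):
    b,_=blobs(lo,hi,g); print(n,[(a,p.round(1),ray(c,*p,.09).round(4)) for a,p in b])
m=cv2.inRange(hsv,(0,0,130),(180,70,255)); k=np.zeros_like(m); k[180:226,180:230]=m[180:226,180:230]
cv2.imwrite('pics/crop0.png',np.hstack([cv2.resize(im[175:230,175:240],None,fx=6,fy=6,interpolation=2),cv2.resize(im[155:210,240:305],None,fx=6,fy=6,interpolation=2)]))
```

```text
hub [(np.int32(35), array([401.71428571, 221.6       ]), array([ 0.46692873, -0.32346944,  0.034     ]))]
lid [(np.int32(371), array([212.38814016, 199.81671159]), array([0.52578478, 0.21380152, 0.035     ])), (np.int32(330), array([195.66060606, 205.97878788]), array([0.50793582, 0.26080888, 0.035     ]))]
green [(np.int32(13), array([289.3, 173.2]), array([ 0.5943, -0.0024,  0.09  ])), (np.int32(14), array([252.4, 193.1]), array([0.5384, 0.0987, 0.09  ]))]
red [(np.int32(4), array([250. , 181.2]), array([0.5713, 0.1055, 0.09  ]))]
red2 []
```

View pics/crop0.png

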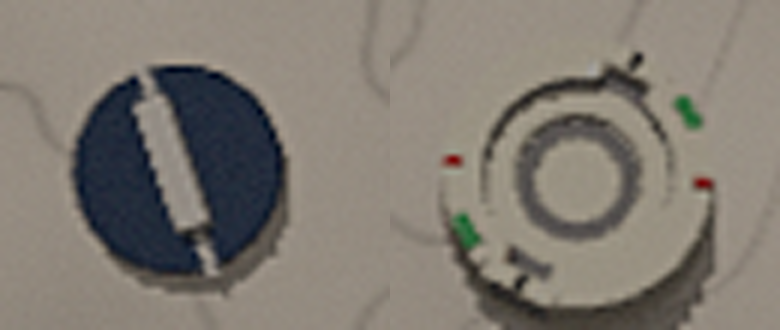

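```bash
python3 -m jog '[[-4,-4.5,0,0,0,0],[-7,-8,0,0,0,0],[-10,-11.5,1,0,0,0],[-13.5,-15,2,0,0,0],[-17,-19,3,0,0,0],[-20,-23,4,0,0,0],[-23,-26.5,4,0,0,0],[-26,-30,4,0,0,0]]' 40 20
python3 -m jog '[[-3,-3.5,0,0,0,0],[-6,-7,0,0,0,0],[-9.5,-11,0,0,0,0],[-13,-15,1,0,0,0],[-16.5,-19,2,0,0,0],[-20,-23,3,0,0,0],[-24,-27.5,4,0,0,0],[-28,-31.5,4,0,0,0]]'
python3 -m jog '[[-1.7,-2,0,0,0,0],[-2,-2.5,2,0,0,0],[-2,-2.5,2,0,0,0]]'
python3 - <<'E'
from h import *
c=snap('wrist'); o=ctrl.get_obs(); im=c['img']; hsv=cv2.cvtColor(im,cv2.COLOR_BGR2HSV)
print(o['ee_pos'],o['eef_rot'],o['qpos'],-np.array(c['R']).T@c['t'])
m=cv2.inRange(hsv,(3,120,60),(20,255,255)); n,_,s,ce=cv2.connectedComponentsWithStats(m)
for i in range(1,n):
    if s[i,4]>50: print(s[i],ce[i],ray(c,*ce[i],.034))
cv2.imwrite('pics/w1.png',im)
E
```

```text
time_s: 0.9
ee_pos: [0.342, 0.1121, 0.3644]
eef_rot: [-3.141, -0.0, 2.695]
force: [1.4, 1.1, 0.2]
grip_width: 0.0381
grip_force: 0.0
time_s: 1.7
ee_pos: [0.4483, -0.2622, 0.3253]
eef_rot: [3.141, -0.002, 2.694]
force: [0.3, 0.8, 0.7]
grip_width: 0.0372
grip_force: 0.0
time_s: 2.0
ee_pos: [0.4552, -0.2919, 0.3039]
eef_rot: [3.141, -0.004, 2.693]
force: [-0.0, 0.9, -0.1]
grip_width: 0.0377
grip_force: 0.0
[ 0.45539256 -0.29129206  0.3052504 ] [ 3.14097439e+00 -2.99813092e-03  2.69419014e+00] [-6.36826949e-01  3.82723471e-01  1.65516513e+00  4.77207152e-05
  1.10676497e+00 -1.76024126e+00] [ 0.38123838 -0.25631277  0.28369677]
[234 235  23  34 557] [245.83842011 250.31059246] [ 0.46302231 -0.3189454   0.034     ]
[177 337  19  71 626] [184.11980831 372.3370607 ] [ 0.53926773 -0.41615526  0.034     ]
[352 337  19  71 585] [363.25982906 373.08888889] [ 0.6056178  -0.27971129  0.034     ]
```

View pics/w1.png

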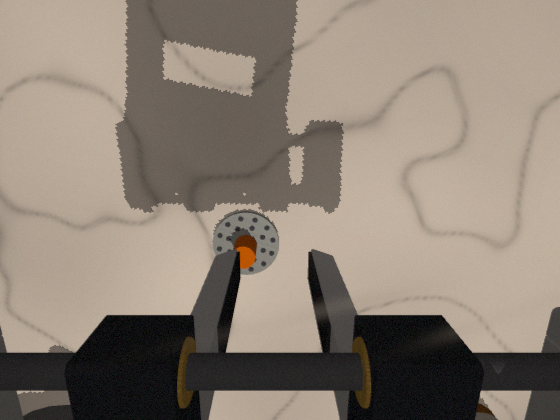

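The hub top is at about (244,258) and the perforated plate is centred near (246,242).

Run:
```python
from h import *
c=snap('wrist'); im=c['img']; hsv=cv2.cvtColor(im,cv2.COLOR_BGR2HSV)
m=cv2.inRange(hsv,(3,120,160),(20,255,255)); n,_,s,ce=cv2.connectedComponentsWithStats(m)
for i in range(1,n):
    if s[i,4]>80: print(s[i],ce[i],ray(c,*ce[i],.034))
for p in((213,241),(279,241),(246,242)): print(ray(c,*p,.005))
o=ctrl.get_obs(); print(o['ee_pos'],o['eef_rot'])
y=o['eef_rot'][2]; T=np.array([[np.cos(y),np.sin(y)],[np.sin(y),-np.cos(y)]])
i=[i for i in range(1,n) if s[i,4]>80 and ce[i][1]<320][0]
print('tool dxy cm',T@(ray(c,*ce[i],.034)-o['ee_pos'])[:2]*100)
```

```text
[235 246  19  22 272] [245.15073529 255.73897059] [ 0.46780232 -0.32138106  0.034     ]
[ 0.45403819 -0.34741598  0.005     ]
[ 0.47815474 -0.29705828  0.005     ]
[ 0.46690104 -0.3226444   0.005     ]
[ 0.45556595 -0.29095487  0.30629589] [ 3.14129924e+00 -1.28231180e-03  2.69480605e+00]
tool dxy cm [-2.41814845 -2.2152601 ]
```

```bash
python3 -m jog '[[-2.4,-2.25,2,0,0,0],[-2.4,-2.25,4,0,0,0],[-2.4,-2.25,6,0,0,0],[-2.4,-2.25,8,0,0,0],[-2.4,-2.25,9.3,0,0,0],[-2.4,-2.25,9.8,0,0,0],[-2.4,-2.25,9.8,0,0,0]]'
python3 -m jog '[[0,0,0,0,0,0],[0,0,0,0,0,0],[0,0,0,0,0,0],[0,0,0,0,0,0]]' 5 25
```

```text
time_s: 2.8
ee_pos: [0.4677, -0.3217, 0.2087]
eef_rot: [-3.142, 0.0, 2.695]
force: [-0.0, -0.3, -0.0]
grip_width: 0.0375
grip_force: 0.0
time_s: 3.2
ee_pos: [0.4677, -0.3221, 0.2091]
eef_rot: [-3.141, 0.001, 2.695]
force: [-0.6, 1.2, 6.0]
grip_width: 0.0177
grip_force: 25.0
```

```bash
python3 -m jog '[[0,0,-3,0,0,0],[0,0,-7,0,0,0],[0,2,-11,0,0,0],[0,5,-14,0,0,0],[0,9,-16,0,0,0],[0,13,-16,0,0,0],[0,17,-16,0,0,0],[0,21,-16,0,0,0]]'
python3 -m jog '[[-0.2,4,0,0,0,0],[-0.4,8,0,0,0,0],[-0.6,12,0,0,0,0],[-0.9,15,0,0,0,0],[-0.9,16.5,0,0,0,0],[-0.9,16.5,0,0,0,0],[-0.9,16.5,0,0,0,0]]'
python3 - <<'E'
from h import *
c=snap('wrist','w2.png'); o=ctrl.get_obs(); im=c['img']; hsv=cv2.cvtColor(im,cv2.COLOR_BGR2HSV)
import pickle; pickle.dump((c,o),open('c2.pkl','wb'))
print(o['ee_pos'],o['eef_rot'])
for nm,lo,hi in(('green',(45,80,40),(80,255,255)),('red',(0,120,60),(4,255,255)),('red2',(172,120,60),(180,255,255)),('dark',(0,0,0),(180,255,45))):
    n,_,s,ce=cv2.connectedComponentsWithStats(cv2.inRange(hsv,lo,hi))
    for i in range(1,n):
        if s[i,4]>25: print(nm,s[i],ce[i].round(1),ray(c,*ce[i],.09).round(4))
E
```

```text
time_s: 4.0
ee_pos: [0.5587, -0.131, 0.3686]
eef_rot: [3.142, 0.0, 2.695]
force: [0.4, 0.3, -0.8]
grip_width: 0.0173
grip_force: 25.0
time_s: 4.7
ee_pos: [0.6374, 0.0114, 0.3682]
eef_rot: [-3.141, -0.0, 2.694]
force: [-0.4, -0.2, -0.8]
grip_width: 0.0173
grip_force: 25.0
[0.6373085  0.01108137 0.36838561] [-3.14123050e+00 -2.07549249e-04  2.69378755e+00]
green [316  29  25  25 321] [328.  41.] [0.5387 0.0986 0.09  ]
green [220 169  24  21 232] [232.1 178.8] [ 0.5937 -0.002   0.09  ]
green [ 422  282  103   71 5439] [471.  320.9] [0.7865 0.1226 0.09  ]
red [350  78  13  10  84] [355.9  82.5] [0.5709 0.1057 0.09  ]
red [197 139  13  10  66] [202.8 143.3] [ 0.5616 -0.0091  0.09  ]
red [267 338  30  15 234] [284.2 346.6] [ 0.7421 -0.0289  0.09  ]
red [273 390  32   9 207] [289.8 393.3] [ 0.7885 -0.045   0.09  ]
red2 [277 341   9  12  29] [281.  346.5] [ 0.7408 -0.0312  0.09  ]
dark [417   0  35  14 209] [433.2   6.2] [0.5493 0.1684 0.09  ]
dark [277  17   7  12  73] [280.5  22.5] [0.515  0.0748 0.09  ]
dark [273 189   6   9  54] [275.5 193. ] [0.6173 0.0224 0.09  ]
dark [263 221   8   7  40] [266.5 223.9] [0.6363 0.0056 0.09  ]
dark [285 223   7   7  41] [288.2 226. ] [0.645 0.02  0.09 ]
dark [244 230   7   7  41] [247.  232.8] [ 0.6362 -0.0111  0.09  ]
dark [280 235   7   7  40] [283.3 237.9] [0.6522 0.0124 0.09  ]
dark [259 236   7   7  39] [261.9 238.9] [ 0.6457 -0.0029  0.09  ]
dark [232 246   7   7  39] [235.1 249.1] [ 0.6444 -0.0256  0.09  ]
dark [    0   252   560   168 34766] [276.4 367.9] [ 0.7588 -0.0442  0.09  ]
```

View pics/w2.png

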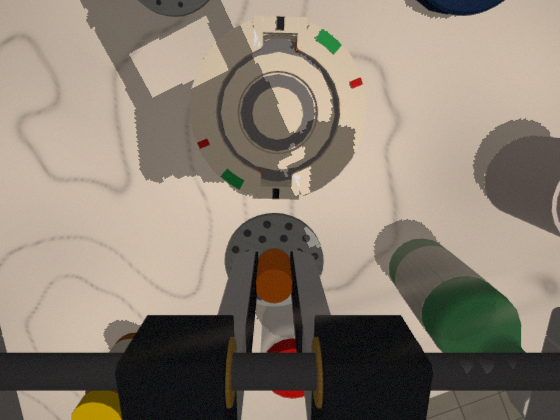

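The grinder's marks are clear: black marks at (280,22) and (276,193), and the disc rim's top edge is near (274,213). Next I'll check how the disc sits in the grip.

Run:
```python
from h import *
import pickle
c,o=pickle.load(open('c2.pkl','rb'))
y=o['eef_rot'][2]; T=np.array([[np.cos(y),np.sin(y)],[np.sin(y),-np.cos(y)]])
z=o['ee_pos'][2]-.2091
g=cv2.cvtColor(c['img'],cv2.COLOR_BGR2GRAY).astype(int)
print('col274',g[206:222,274],'row255 L',g[255,218:236],'R',g[255,312:332])
for p,zz in(((274,213),z+.006),((225,258),z+.006),((324,258),z+.006)): print(p,T@(ray(c,*p,zz)-o['ee_pos'])[:2]*1000)
hsv=cv2.cvtColor(c['img'],cv2.COLOR_BGR2HSV); m=cv2.inRange(hsv,(3,120,90),(20,255,255)); m[320:]=0
n,_,s,ce=cv2.connectedComponentsWithStats(m); print([(a,b) for a,b in zip(s[1:],ce[1:]) if a[4]>40])
print('to seat',T@(np.array([.5662,.0484])-o['ee_pos'][:2])*100)
```

```text
col274 [199 196 196 199 197 196 186  64  61  70  72  73  75  74  76  73] row255 L [192 191 189 189 192 190 166  98  74  74  74  71  75  72  75  73  75  75] R [ 57  40  44  40  38  36  69  74  78  74  75 145 176 179 181 184 184 182
 181 179]
(274, 213) [29.16746233  0.39446391]
(225, 258) [  2.88455019 -26.99597176]
(324, 258) [ 2.99056007 28.42695061]
[(array([ 256,  249,   36,   54, 1462], dtype=int32), array([273.76470588, 277.56634747]))]
to seat [8.02556993 0.28498637]
```

```bash
python3 -m jog '[[4,0.15,0,0,0,0],[6.5,0.25,0,0,0,0],[7.9,0.25,0,0,0,0],[7.9,0.25,2,0,0,0],[7.9,0.25,4,0,0,0],[7.9,0.25,6,0,0,0],[7.9,0.25,7.5,0,0,0],[7.9,0.25,8.5,0,0,0]]'
python3 -m jog '[[0,0,0.3,0,0,0],[0,0,0.6,0,0,0],[0,0,0.9,0,0,0],[0,0,1.1,0,0,0],[0,0,1.1,0,0,0]]'
```

```text
time_s: 5.55
ee_pos: [0.5671, 0.0475, 0.2826]
eef_rot: [-3.141, -0.001, 2.693]
force: [-0.2, -0.1, -0.3]
grip_width: 0.0174
grip_force: 25.0
time_s: 6.05
ee_pos: [0.5675, 0.0487, 0.2724]
eef_rot: [-3.142, 0.0, 2.695]
force: [0.4, 0.5, -0.7]
grip_width: 0.0175
grip_force: 25.0
```

```bash
python3 -m jog '[[0,0,0.1,0,0,0],[0,0,0.15,0,0,0],[0,0,0.15,0,0,0]]'
python3 -m jog '[[0,0,0,0,0,0],[0,0,0,0,0,0],[0,0,0,0,0,0],[0,0,0,0,0,0],[0,0,0,0,0,0]]' 30
python3 -m jog '[[0,0,-2,0,0,0],[0,0,-5,0,0,0],[0,0,-8,0,0,0],[-3,0,-10,0,0,0],[-6,0,-10,0,0,0],[-8,0,-10,0,0,0],[-8,0,-10,0,0,0],[-8,0,-10,0,0,0]]'
python3 - <<'E'
from h import *
c=snap('wrist','w3.png'); o=ctrl.get_obs(); im=c['img']; hsv=cv2.cvtColor(im,cv2.COLOR_BGR2HSV)
m=cv2.inRange(hsv,(3,120,60),(20,255,255)); n,_,s,ce=cv2.connectedComponentsWithStats(m)
for i in range(1,n):
    if s[i,4]>80: print(s[i],ce[i],ray(c,*ce[i],.096))
E
```

```text
time_s: 6.35
ee_pos: [0.5676, 0.0488, 0.2711]
eef_rot: [3.141, 0.0, 2.695]
force: [-1.0, 0.2, 2.1]
grip_width: 0.0175
grip_force: 25.0
time_s: 6.85
ee_pos: [0.5676, 0.0487, 0.2709]
eef_rot: [3.142, 0.0, 2.695]
force: [-0.3, -0.2, 0.2]
grip_width: 0.028
grip_force: 0.0
time_s: 7.65
ee_pos: [0.6396, 0.0142, 0.3704]
eef_rot: [-3.141, -0.001, 2.695]
force: [0.8, 0.9, 0.4]
grip_width: 0.028
grip_force: 0.0
[261 101  27  28 579] [273.79965458 114.21761658] [0.56756237 0.04858949 0.096     ]
[200 337  15  71 527] [205.20493359 372.24098672] [ 0.73551773 -0.09741699  0.096     ]
[333 337  16  71 512] [342.13867188 372.77148438] [0.78697915 0.00906924 0.096     ]
```

View pics/w3.png

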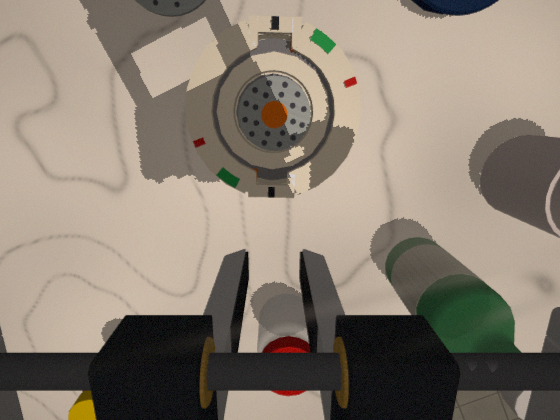

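The disc is seated, with the hub at (274,114), concentric with the mouth. Next is the lid.

```bash
python3 -m jog '[[2.5,2.5,0,0,0,-0.1],[5,5,0,0,0,-0.2],[7.5,7.5,0,0,0,-0.3],[10,10.5,0,0,0,-0.4],[12,13.5,0,0,0,-0.5],[13.5,16.5,0,0,0,-0.6],[14.5,19,0,0,0,-0.7],[14.9,20.3,0,0,0,-0.762]]' 60
python3 -m jog '[[0,0,0,0,0,0],[0,0,0,0,0,0],[0,0,0,0,0,0]]'
python3 - <<'E'
from h import *
c=snap('wrist','w4.png'); o=ctrl.get_obs(); im=c['img']; hsv=cv2.cvtColor(im,cv2.COLOR_BGR2HSV)
import pickle; pickle.dump((c,o),open('c4.pkl','wb'))
print(o['ee_pos'],o['eef_rot'],o['qpos'])
E
```

```text
time_s: 8.5
ee_pos: [0.5918, 0.2641, 0.3712]
eef_rot: [3.141, 0.0, -2.82]
force: [0.3, -0.1, 0.4]
grip_width: 0.0571
grip_force: 0.0
time_s: 8.8
ee_pos: [0.5929, 0.2608, 0.3711]
eef_rot: [-3.141, 0.0, -2.829]
force: [0.6, -0.7, -0.3]
grip_width: 0.0565
grip_force: 0.0
[0.59298662 0.26073404 0.37115039] [-3.14153542e+00  1.63219580e-04 -2.82850227e+00] [ 3.57728542e-01  5.45611652e-01  1.25373596e+00 -6.61823075e-05
  1.34208454e+00 -1.52614317e+00]
```

View pics/w4.png

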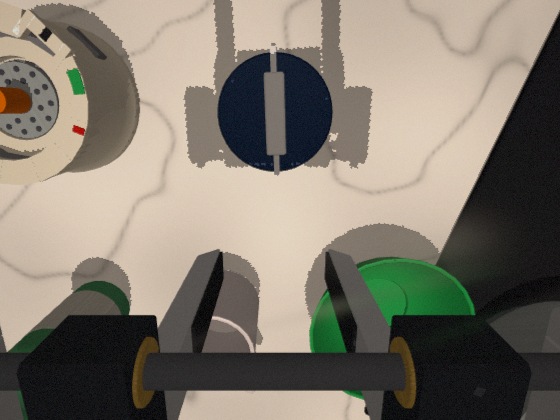

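The lid cap is centred near (275,111), with the bar running from (274,71) to (276,155), nearly aligned.

Run:
```python
from h import *
import pickle
c,o=pickle.load(open('c4.pkl','rb')); im=c['img']; hsv=cv2.cvtColor(im,cv2.COLOR_BGR2HSV)
m=cv2.inRange(hsv,(100,80,15),(130,255,255)); m[200:]=0; m[:,:190]=0; m[:,350:]=0
cn=max(cv2.findContours(m,0,1)[0],key=cv2.contourArea); h=cv2.convexHull(cn)[:,0].astype(float)
P=np.array([ray(c,*p,.035)[:2] for p in h]); A=np.c_[2*P,np.ones(len(P))]; s=np.linalg.lstsq(A,(P**2).sum(1),rcond=None)[0]
print('cap',s[:2],np.sqrt(s[2]+s[:2]@s[:2]))
k=np.zeros_like(m); cv2.fillPoly(k,[cv2.convexHull(cn)],255); k=cv2.erode(k,np.ones((5,5)))
w=cv2.inRange(hsv,(0,0,95),(180,70,255))&k
w2=cv2.morphologyEx(w,cv2.MORPH_OPEN,np.ones((11,11)))
bc=max(cv2.findContours(w2,0,1)[0],key=cv2.contourArea)
r=cv2.boxPoints(cv2.minAreaRect(bc)); Q=np.array([ray(c,*p,.061)[:2] for p in r]); print('bar',r,Q.mean(0))
e=[(Q[i]-Q[i-1]) for i in range(4)]; e=max(e,key=np.linalg.norm); a=np.arctan2(e[1],e[0])%np.pi; print('len',np.linalg.norm(e),'ang',a)
# pointers: white tips
tips=[ray(c,*p,.035)[:2] for p in((273.5,47),(277,172))]; d=tips[0]-tips[1]; print('ptr',np.mean(tips,0),np.linalg.norm(d),np.arctan2(d[1],d[0])%np.pi)
y=o['eef_rot'][2]; T=np.array([[np.cos(y),np.sin(y)],[np.sin(y),-np.cos(y)]])
for q in(s[:2],Q.mean(0)): print('tool',T@(q-o['ee_pos'][:2])*100)
print('yaw',y%np.pi)
```

```text
cap [0.51662794 0.24013479] 0.04662422291204323Traceback (most recent call last):
  File "<stdin>", line 11, in <module>
ValueError: max() iterable argument is empty
```

Run:
```python
from h import *
import pickle
c,o=pickle.load(open('c4.pkl','rb')); im=c['img']; hsv=cv2.cvtColor(im,cv2.COLOR_BGR2HSV)
print(hsv[110,[225,250,275,280]], hsv[50,274],hsv[110,212:222,2],hsv[110,328:336,2])
w=cv2.inRange(hsv,(0,0,95),(180,110,255)); w[:66]=0; w[160:]=0; w[:,:255]=0; w[:,295:]=0
w=cv2.morphologyEx(w,cv2.MORPH_OPEN,np.ones((9,9)))
bc=max(cv2.findContours(w,0,1)[0],key=cv2.contourArea)
r=cv2.boxPoints(cv2.minAreaRect(bc)); Q=np.array([ray(c,*p,.061)[:2] for p in r]); print('bar',r,Q.mean(0))
e=[(Q[i]-Q[i-1]) for i in range(4)]; e=max(e,key=np.linalg.norm); print('len',np.linalg.norm(e),'ang',np.arctan2(e[1],e[0])%np.pi)
R=[ray(c,*p,.035)[:2] for p in((218,111),(332.5,111))]; print('w',np.linalg.norm(R[0]-R[1]),np.mean(R,0))
tips=[ray(c,*p,.035)[:2] for p in((273.5,47),(277,172))]; d=tips[0]-tips[1]; print('ptr',np.mean(tips,0),np.linalg.norm(d),np.arctan2(d[1],d[0])%np.pi)
y=o['eef_rot'][2]; T=np.array([[np.cos(y),np.sin(y)],[np.sin(y),-np.cos(y)]])
for q in(np.mean(tips,0),Q.mean(0)): print('tool',T@(q-o['ee_pos'][:2])*100)
print('yaw',y%np.pi)
```

```text
[[115 121  40]
 [107 196  39]
 [ 15  29 123]
 [ 13  29 124]] [ 14  30 211] [133 134 132 132 135  86  43  34  42  43] [ 35  44  40  38  68 121 132 128]
bar [[263.50558   72.19101 ]
 [282.92996   71.619705]
 [285.35086  153.93085 ]
 [265.92648  154.50215 ]] [0.517388   0.23702654]
len 0.06267450833475831 ang 0.33725857617555377
w 0.09846075911502558 [0.51476033 0.23694813]
ptr [0.51589829 0.23739277] 0.1032703451819026 0.344236208467283
tool [8.05299011 0.15366574]
tool [7.92254049 0.07294044]
yaw 0.3130903875071289
```

```bash
python3 -m jog '[[4,0.1,0,0,0,-0.03],[7,0.1,2,0,0,-0.03],[8,0.1,5,0,0,-0.03],[8,0.1,8,0,0,-0.03],[8,0.1,11,0,0,-0.03],[8,0.1,12.8,0,0,-0.03],[8,0.1,13.5,0,0,-0.03],[8,0.1,13.5,0,0,-0.03]]'
python3 -m jog '[[0,0,0,0,0,0],[0,0,0,0,0,0],[0,0,0,0,0,0],[0,0,0,0,0,0],[0,0,0,0,0,0],[0,0,0,0,0,0]]' 5 40
```

```text
time_s: 9.65
ee_pos: [0.5168, 0.2373, 0.2359]
eef_rot: [-3.142, -0.0, -2.798]
force: [0.2, 0.6, -0.0]
grip_width: 0.0562
grip_force: 0.0
time_s: 10.25
ee_pos: [0.5167, 0.2378, 0.236]
eef_rot: [-3.142, 0.0, -2.796]
force: [-0.5, -0.3, 1.4]
grip_width: 0.0157
grip_force: 40.0
```

```bash
python3 -m jog '[[0,0,-2,0,0,0],[0,0,-5,0,0,0],[0,0,-9,0,0,0],[0,-1,-12,0,0,0.1],[0,-3,-14,0,0,0.2],[0.3,-6,-14,0,0,0.3],[0.6,-9,-14,0,0,0.4],[1,-12,-14,0,0,0.5]]'
python3 - <<'E'
from h import *
o=ctrl.get_obs(); print(o['ee_pos'],o['eef_rot'],o['qpos'])
y=o['eef_rot'][2]; T=np.array([[np.cos(y),np.sin(y)],[np.sin(y),-np.cos(y)]])
print(T@(np.array([.5662,.0484])-o['ee_pos'][:2])*100,'az',(y+.471+np.pi)%(2*np.pi))
E
```

```text
time_s: 11.05
ee_pos: [0.5479, 0.1204, 0.3759]
eef_rot: [-3.142, -0.0, 2.983]
force: [0.9, 0.0, -2.4]
grip_width: 0.0159
grip_force: 40.0
[0.54793127 0.12042517 0.37585629] [-3.14154186e+00 -1.70219512e-04  2.98302293e+00] [ 1.51055486e-01  3.48663236e-01  1.52518283e+00  3.65155780e-06
  1.26792419e+00 -1.26117222e+00]
[-2.94127407 -6.82368149] az 0.3124302813535138
```

```bash
python3 -m jog '[[-1,-2.5,0,0,0,0.1],[-2,-4.5,0,0,0,0.2],[-2.6,-6,0,0,0,0.28],[-2.8,-6.6,0,0,0,0.3],[-2.8,-6.6,0,0,0,0.3],[-2.8,-6.6,0,0,0,0.3]]'
python3 - <<'E'
from h import *
c=snap('wrist'); o=ctrl.get_obs(); print(o['ee_pos'],o['eef_rot'])
y=o['eef_rot'][2]; T=np.array([[np.cos(y),np.sin(y)],[np.sin(y),-np.cos(y)]])
print(T@(np.array([.5662,.0484])-o['ee_pos'][:2])*100,'az',(y+.471+np.pi)%(2*np.pi))
cv2.imwrite('pics/w5.png',c['img'])
E
```

```text
time_s: 11.65
ee_pos: [0.5652, 0.0525, 0.3758]
eef_rot: [3.142, -0.0, 2.689]
force: [0.4, 0.9, -1.4]
grip_width: 0.0157
grip_force: 40.0
[0.5652079  0.05269825 0.37585372] [ 3.14157406e+00 -2.08532144e-04  2.68907336e+00]
[-0.27715736 -0.34318433] az 0.018480703308251023
```

View pics/w5.png

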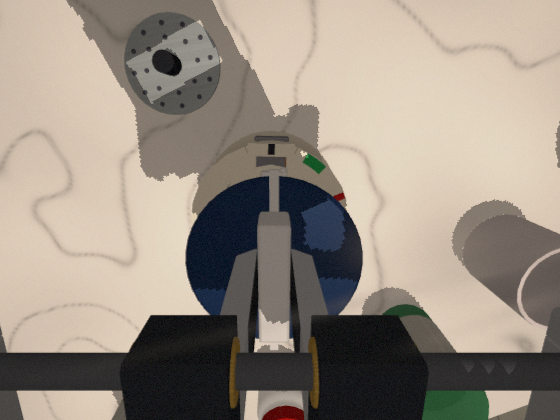

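The pointer at (274,177) lines up with the notch and black mark at (271,149). I'll check where the lid sits in the grip.

Run:
```python
from h import *
c=snap('wrist'); o=ctrl.get_obs(); e=o['ee_pos']
y=o['eef_rot'][2]; T=np.array([[np.cos(y),np.sin(y)],[np.sin(y),-np.cos(y)]])
g=cv2.cvtColor(c['img'],cv2.COLOR_BGR2GRAY).astype(int); print(g[170:184,262],g[240,180:192],g[240,356:368])
for p in((262,177.5),(274,176),(186.5,255),(362.5,255)): print(p,T@(ray(c,*p,e[2]-.236+.035)-e)[:2]*1000)
print(T@(np.array([.5662,.0484])-e[:2])*100,'az',(y+.471+np.pi)%(2*np.pi))
```

```text
[110 102 112 121 120 118  89  16  25  18  15  20  20  12] [219 218 218 218 218 220 221 120  35  19  20  21] [ 46  46  46  45 105 201 215 214 213 212 214 211]
(262, 177.5) [48.72845543 -6.1100511 ]
(274, 176) [49.52005289  0.10551464]
(186.5, 255) [  5.37092529 -48.18354787]
(362.5, 255) [ 5.48417347 49.03978594]
[-0.27843157 -0.34505144] az 0.018324384502547808
```

```bash
python3 -m jog '[[-0.28,-0.35,0,0,0,0.018],[-0.28,-0.35,1,0,0,0.018],[-0.28,-0.35,2.5,0,0,0.018],[-0.28,-0.35,3.8,0,0,0.018],[-0.28,-0.35,4.4,0,0,0.018],[-0.28,-0.35,4.4,0,0,0.018]]'
python3 -m jog '[[0,0,0.2,0,0,0],[0,0,0.4,0,0,0],[0,0,0.6,0,0,0],[0,0,0.8,0,0,0],[0,0,0.8,0,0,0]]'
```

```text
time_s: 12.35
ee_pos: [0.5663, 0.0476, 0.3308]
eef_rot: [-3.141, -0.002, 2.669]
force: [0.7, -0.6, -2.0]
grip_width: 0.0155
grip_force: 40.0
time_s: 12.85
ee_pos: [0.5663, 0.0476, 0.3237]
eef_rot: [-3.141, -0.0, 2.669]
force: [-0.0, -0.5, -1.9]
grip_width: 0.0158
grip_force: 40.0
```

```bash
python3 -m jog '[[0.03,0.07,0.3,0,0,0],[0.03,0.07,0.6,0,0,0],[0.03,0.07,0.9,0,0,0],[0.03,0.07,1.2,0,0,0],[0.03,0.07,1.5,0,0,0],[0.03,0.07,1.6,0,0,0],[0.03,0.07,1.6,0,0,0]]'
```

```text
time_s: 13.55
ee_pos: [0.5664, 0.0483, 0.3077]
eef_rot: [-3.141, -0.0, 2.669]
force: [-0.2, -0.6, -1.3]
grip_width: 0.0159
grip_force: 40.0
```

```bash
python3 -m jog '[[0,0,0.1,0,0,0],[0,0,0.1,0,0,0],[0,0,0.1,0,0,0]]' 5 55
python3 -m jog '[[0,0,0,0,0,0.05],[0,0,0,0,0,0.1],[0,0,0,0,0,0.15],[0,0,0,0,0,0.2],[0,0,0,0,0,0.25],[0,0,0,0,0,0.3],[0,0,0,0,0,0.3]]'
python3 -c "
from h import *
o=ctrl.get_obs();print(o['moment'],o['force'])"
```

```text
time_s: 13.85
ee_pos: [0.5664, 0.0483, 0.307]
eef_rot: [3.142, 0.0, 2.669]
force: [0.4, 0.8, -1.7]
grip_width: 0.0156
grip_force: 55.0
time_s: 14.55
ee_pos: [0.5664, 0.0484, 0.307]
eef_rot: [3.141, 0.0, 2.368]
force: [0.9, 0.7, -1.7]
grip_width: 0.0154
grip_force: 55.0
[ 0.17006045 -0.21919732  0.1172354 ] [ 0.86239917  0.71668016 -1.73741253]
```

Turning meets the expected spring torque (0.117 N m), so I'll finish the twist to 0.60.

```bash
python3 -m jog '[[0,0,0,0,0,0.05],[0,0,0,0,0,0.1],[0,0,0,0,0,0.15],[0,0,0,0,0,0.2],[0,0,0,0,0,0.25],[0,0,0,0,0,0.3],[0,0,0,0,0,0.3],[0,0,0,0,0,0.3]]'
python3 - <<'E'
from h import *
o=ctrl.get_obs();print(o['moment'],o['eef_rot'])
c=snap('wrist','w6.png'); t=snap('top')['img'][140:225,225:320]
cv2.imwrite('pics/f6.png',np.hstack([cv2.resize(c['img'],(400,300)),cv2.resize(t,(335,300),interpolation=2)]))
E
```

```text
time_s: 15.35
ee_pos: [0.5664, 0.0484, 0.307]
eef_rot: [3.141, 0.0, 2.071]
force: [0.7, 0.9, -1.5]
grip_width: 0.0153
grip_force: 55.0
[ 0.15994953 -0.29197757  0.13761033] [3.14117001e+00 1.52524595e-04 2.07118225e+00]
```

View pics/f6.png

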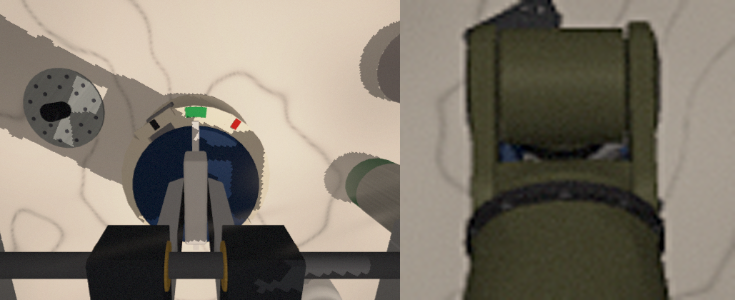

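The white pointer at (195,127) stands at the middle of the green band at (195,112), well short of the red mark at (236,124), so I'm handing in.

```bash
python3 -m jog '[[0,0,0,0,0,0],[0,0,0,0,0,0],[0,0,0,0,0,0]]'; python3 -c "
from station import ctrl
print(ctrl.hand_in())"
```

```text
time_s: 15.75
ee_pos: [0.5664, 0.0483, 0.307]
eef_rot: [3.141, 0.0, 2.069]
force: [1.6, 0.5, -1.1]
grip_width: 0.0157
grip_force: 55.0
the job is handed in; nothing more can be done
None
```

The disc is seated in the grinder, and the lid is in and held with its visible pointer mid-green, well short of the red lock mark; I handed the job in at about 16 s, and no verdict came back.

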